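# Unlock the linear guide and thread its rod through both bushings

## Task

Take the red transport bracket out from between the two bearing blocks and lay it foot down, lengthwise, in the compartment at the near end of the black tray. Then take the steel guide rod from its rest and thread it from the left, tapered end first, through both brass bushings until the tip stands about 15 mm out of the right-hand block, and finish while still holding the rod there in the gripper. Set things down rather than dropping them, and leave the two nozzles, the jar and the screwdriver where they are.

Things in the scene. Friction and masses are not known exactly. Their poses are not given: they have to be found in the camera images.
- fixture: Guide fixture, fixed: base plate 104 (x) x 116 (y) x 10 mm; two grey blocks on it, 50 (x) x 20 (y) mm, top 64 mm above the bench, 50 mm apart (outer faces at y = +45 and -45 mm). A 14.5 mm bore runs along its y through both, axis 44 mm above the bench at x = 0, its mouths flanged in brass. Origin: centre of the underside, on the bench. +y points roughly to the robot's left.
- bore_left (a point): Centre of the left mouth of the bore (outer face of the left-hand block, 44 mm up), where the rod goes in; axes as the fixture's.
- bore_right (a point): Centre of the right mouth of the bore (outer face of the right-hand block, 90 mm from bore_left); the rod's tip comes out here.
- bracket_center (a point): Red bracket, loose, 90 to 160 g, an upside-down T: foot 80 (x) x 44 (y) x 6 mm, upright tab 10 (x) x 24 (y) mm in its middle, top 58 mm above the underside. Point: on the tab's middle line, 29 mm above the underside; z up. It starts on the base plate between the blocks, x along the fixture's x, its tab barring the bore. Grasp the tab high, across its 10 mm; lift straight up.
- bracket: The same bracket; origin at the centre of its underside, which at the start is 10 mm above the bench.
- tray_slot (a point): Centre of the floor of the near-end compartment of the black tray (291 x 133 x 42 mm, fixed, long side along its x). Inside it is 67 mm (x) by 118 mm (y); floor 4 mm, outer walls 42 mm, divider 28 mm above the bench. Axes are the tray's; the bracket's 80 mm length goes along this y, either way round.
- rod_center (a point): Bright steel guide rod, loose, hollow, 60 to 105 g, 12 mm in diameter, 240 mm long, a blue band near its back end (+y). Point: its middle, on the axis. Its y runs from the tapered tip (-y end) to the back end. It starts level on the rest, axis 30.5 mm above the bench, tip to the robot's right; grasp it from above between the two posts.
- rod_tip (a point): The rod's tapered tip, on its axis, 120 mm from its middle; the last 12 mm taper to 5 mm.
- rod: The same rod; origin at its middle, axes as rod_center's.
- rod_rest: Rod rest, fixed: dark base strip 36 (x) x 170 (y) x 5 mm with two black V posts 36 mm high and 14 mm thick (y), at y = +70 and -70 mm. Origin: centre of its underside; the rod lies along its y.
- nozzle_a_center (a point): Sand-coloured blast nozzle, 27 mm across, 44 mm high, upright in the black tray's third compartment from the near end; its centre. Leave alone.
- nozzle_b_center (a point): White blast nozzle of the same size in the far compartment of the black tray; its centre. Leave alone.
- jar: White screw-top jar, 59 mm across, 78 mm high, beyond the fixture to the right; origin under its centre. Leave alone.
- screwdriver: Black-handled screwdriver, 200 mm long, 27 mm thick, lying near the bench's front edge; origin under its middle. Leave alone.
Things that resemble listed ones, but are neither listed nor needed, are in the scene too. Of the things shaped like the bracket, the red one is meant.

How it is judged:
By the outcome, as a careful person would: the job done as asked, in the order asked, and still so for the second after the job is handed in, while the arm keeps its last pose, push and grip.
It also fails if it takes over 61 s, if anything falls off the work surface, if the arm or the gripper's body presses on something with over 40 N, if the wrist force passes 120 N, or if a joint passes its speed limit or range.

## Robot

A 6-joint arm with a two-finger parallel gripper is mounted at the origin on a cart in front of the work surface, level with it; the furniture and walls round the work are solid. World frame = base frame: x ahead of the robot, y to its left, z up, the work surface at z = 0. Lengths are in m, angles in rad, forces in N, time in s.
With the tool pointing down it reaches from about 0.225 to 0.875 m from the base axis. Payload 3.4 kg.
Tool frame: the origin (TCP) lies at the very end of the fingers, on their centre line; the grasp point (between the pads) lies 19 mm behind it; z points along the fingers, y is the line along which they close (so a half turn about z gives the same grasp; the last joint's range is limited). The gripper opens to 85 mm and grips with 20 to 120 N. Pads are 22 mm wide; open, the fingers measure 114 mm over their backs; the gripper's body (76 mm by 85 mm) begins 54 mm behind the grasp point. The pads swing forward as they close: fully open they stand 13 mm farther back than shut.
Start: joints at [1.152, 0.276, 1.505, -0, 1.361, -0.121], TCP at [0.169, 0.55, 0.231] pointing down, gripper open.
Joint ranges: [-2.89, 2.89], [-0.75, 2.08], [0.22, 2.7], [-1.18, 4.32], [0.11, 2.71], [-2.7, 2.7]. Speed limits (rad/s): [2.57, 2.57, 3.14, 3.14, 3.14, 3.14].

## Interface

Orientations are given as a unit quaternion [w, x, y, z].
In Python, from rig import get_state, optics, sign_off gives the robot as it stands.
- The arm moves only by the tool send_rows, never from a script. Its argument "increments" is a list of rows, each an object with "gripper": the gripper's target within -1 to 1 (shut at 1, half-way at 0, fully open at -1); "linear": the shift along the world's x, y, z in m, a list of three; "delta_rot": the turn, a rotation vector about the world's x, y, z in rad, a list of three. In form: [{"gripper": gripper, "linear": [dx, dy, dz], "delta_rot": [rx, ry, rz]}, ...]. A call has 1 to 8 rows; each row is the pose to reach, as a shift and turn from the pose commanded when the call began; what a row does not reach only later rows make up. A row lasts 1/10 s, in which the tool goes at most 50 mm and 8.59 degrees, less where a joint would pass 70% of its speed; a pose out of reach is approached as far as the arm can. A call with a gripper value outside its range is refused whole. The fingers move at their own pace and stop on an object; "newtons" is the grip in N (left out, the last holds). Time passes only in rows, so rows that repeat a pose let the fingers close. It gives the time, the measured TCP pose, the force, the opening and the grip force at its end, in the units of the state.
- get_state(): the state, without advancing time (a new reading comes with each control period).
- optics.get_image(name): name is "scene" or "top"; returns a dict with "pixels" (384x512x3 uint8, blue, green, red), "K" (3x3 intrinsics, pixels), "k1" (the pictures are not rectified: a ray, as slopes to the right and down, at radius r is drawn at 1 + k1 r^2 times it, then the intrinsics apply), "rvec" (rotation vector, rad) and "tvec" (3), from world to camera coordinates, as OpenCV has them. Camera axes: x right, y down, z forward; pixel columns grow to the right and rows downward; lengths in m; the calibration is good to about 2 mm. A picture is of the moment at which its call begins. There is no depth.
- sign_off(): hands the job in; it is judged then, once.
The state is a dict: "clock": time; "qpos": joint angles; "qd": joint speeds; "effort": joint torques, N m; "position": TCP position; "ee_rot": TCP orientation; "contact_force": force on the tool from outside, world axes, zero at the start; "moment": the same for the moment, N m; "width": finger opening in m; "gripper_force": force on a finger pad.
Only numpy, scipy, OpenCV 4.12 (cv2) and the standard library are available. Lean on these libraries where they do the work, as an engineer would, in place of code of your own. Each camera call takes 0.05 s, during which the arm holds its last target. There are 200 camera calls.

## Working session

There is one attempt and no reset: what is moved stays moved. The work goes in short steps, Python scripts to look and compute and a tool call to move; the robot and the scene stay as the last step left them, time stands still between calls to the robot, and variables do not carry over. Pictures are saved under pics/ and viewed, at most 11 in all, crops included, and the job is handed in when it is done.

Besides the shell and the picture viewer there is one more tool, called after ">>>" in YAML: its name, and indented under it one key for each argument. send_rows: Moves the arm, as the interface text tells. Its arguments: {"type":"object","properties":{"increments":{"type":"array"},"newtons":{"type":"number"}},"required":["increments"]}

```bash
mkdir -p pics; cat > h.py <<'E'
import numpy as np,cv2
from rig import get_state,optics
def grab(n,f=None):
    d=optics.get_image(n)
    d['pixels']=np.array(d['pixels'],np.uint8)
    if f: cv2.imwrite('pics/'+f,d['pixels'])
    return d
def cam(d):
    R=cv2.Rodrigues(np.array(d['rvec'],float))[0]; return R,np.array(d['tvec'],float).ravel(),np.array(d['K'],float),float(d['k1'])
def ray(d,uv):
    R,t,K,k1=cam(d)
    p=cv2.undistortPoints(np.array(uv,float).reshape(-1,1,2),K,np.array([k1,0,0,0,0.]))[:,0]
    v=np.c_[p,np.ones(len(p))]@R
    return -R.T@t,v
def onz(d,uv,z):
    c,v=ray(d,uv); return c+v*((z-c[2])/v[:,2])[:,None]
def proj(d,P):
    R,t,K,k1=cam(d)
    return cv2.projectPoints(np.array(P,float).reshape(-1,1,3),np.array(d['rvec'],float),t,K,np.array([k1,0,0,0,0.]))[0][:,0]
E
python3 - <<'E'
from h import *
import pickle
for n in('scene','top'):
    d=grab(n,n+'0.png'); pickle.dump(d,open(n+'0.pkl','wb')); R,t,K,k=cam(d); print(n,-R.T@t,R[2],K[0,0],k)
print(get_state())
E
```

```text
scene [4.13359504e-04 9.11037888e-01 9.54155146e-01] [ 0.40825855 -0.62781989 -0.66269687] 429.02153387638646 0.04290921980705078
top [0.33381664 0.0424252  1.38068555] [ 0.14278702  0.00681641 -0.98972996] 466.42961160621167 0.028577776923754558
{'clock': 0.1, 'qpos': array([ 1.15199960e+00,  2.76493612e-01,  1.50599025e+00, -3.20814366e-05,
        1.36069733e+00, -1.20978312e-01]), 'qd': array([ 0.00119109, -0.00066206, -0.00283982, -0.00162827, -0.0011334 ,
        0.000258  ]), 'effort': array([ 1.11528261e-03, -4.17697692e+01, -2.46405548e+01, -3.00394340e-04,
        5.84016481e-03,  1.99274479e-05]), 'position': array([0.16853871, 0.54925778, 0.23055445]), 'ee_rot': array([-1.96654079e-04,  1.48356134e-01,  9.88933681e-01, -7.69703578e-04]), 'contact_force': array([0.02368119, 0.64203037, 0.38263222]), 'moment': array([-0.03930256,  0.02951792,  0.04600844]), 'gripper_force': 0.0, 'width': 0.08539700453083578}
```

View pics/scene0.png

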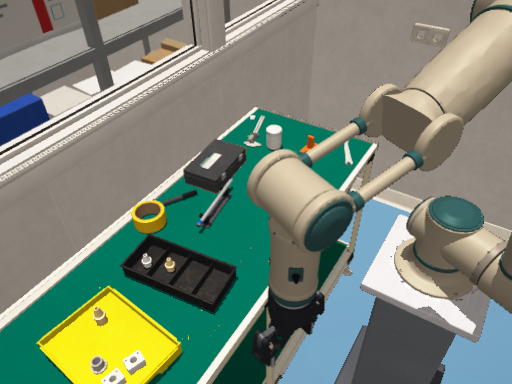

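View pics/top0.png

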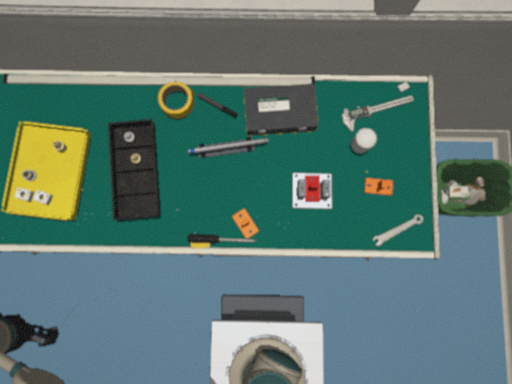

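The top view shows the fixture with the red bracket at about (312,190), the rod on its rest from (188,152) to (268,142), and the tray at (134,170) with its near compartment at about (137,205). The two orange brackets are decoys. Next I measure these.

```bash
python3 - <<'E'
from h import *
import pickle
d=pickle.load(open('top0.pkl','rb')); im=d['pixels']
hsv=cv2.cvtColor(im,cv2.COLOR_BGR2HSV)
def rect(m,box,name,z):
    x0,y0,x1,y1=box; mm=np.zeros_like(m); mm[y0:y1,x0:x1]=m[y0:y1,x0:x1]
    cs=cv2.findContours(mm,cv2.RETR_EXTERNAL,cv2.CHAIN_APPROX_NONE)[0]; c=max(cs,key=cv2.contourArea)
    P=onz(d,c.reshape(-1,2),z)[:,:2]
    r=cv2.minAreaRect((P*1000).astype(np.float32)); print(name,cv2.contourArea(c),r, cv2.boxPoints(r).round(0).tolist())
H,S,V=[hsv[...,i].astype(int) for i in range(3)]
green=((H>60)&(H<95)&(S>120))
red=((H<6)|(H>174))&(S>150)&(V>80)
rect((red*255).astype(np.uint8),(285,165,340,215),'red z.016',.016)
rect((~green*255).astype(np.uint8),(285,165,340,215),'plate z.01',.01)
rect((~green*255).astype(np.uint8),(100,105,170,228),'tray z.042',.042)
bl=(H>100)&(H<130)&(S>100)&(V>70)
rect((bl*255).astype(np.uint8),(180,130,275,165),'blue',.0305)
br=(S<90)&(V>105)
rect((br*255).astype(np.uint8),(180,130,275,165),'rod',.0305)
cv2.imwrite('pics/c1.png',np.hstack([cv2.resize(im[125:170,180:280],None,fx=4,fy=4,interpolation=2),cv2.resize(im[167:212,285:340],None,fx=4,fy=4,interpolation=2)]))
E
```

```text
red z.016 265.5 ((534.786376953125, -129.64404296875), (69.17716217041016, 35.45199966430664), 0.015408197417855263) [[500.0, -112.0], [500.0, -147.0], [569.0, -147.0], [569.0, -112.0]]
plate z.01 1494.0 ((529.9318237304688, -129.14283752441406), (111.64571380615234, 121.95816802978516), 0.2768825590610504) [[474.0, -68.0], [474.0, -190.0], [586.0, -190.0], [585.0, -68.0]]
tray z.042 4430.5 ((580.4810791015625, 394.7409973144531), (292.5472106933594, 136.38446044921875), 6.265636920928955) [[428.0, 447.0], [443.0, 311.0], [733.0, 343.0], [718.0, 478.0]]
blue 11.5 ((638.8221435546875, 228.39407348632812), (12.201825141906738, 8.878459930419922), 1.9649488925933838) [[633.0, 233.0], [633.0, 224.0], [645.0, 224.0], [645.0, 233.0]]
rod 246.0 ((661.6270751953125, 112.16349029541016), (15.849017143249512, 222.03732299804688), 8.732091903686523) [[637.0, 221.0], [671.0, 1.0], [686.0, 4.0], [653.0, 223.0]]
```

View pics/c1.png

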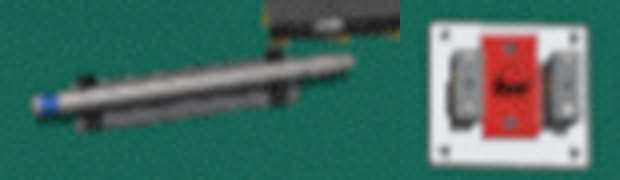

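>>> send_rows:
  increments:
    - {"gripper": -1,"linear": [0.364,-0.678,-0.03],"delta_rot": [0,0,-1.27]}
    - {"gripper": -1,"linear": [0.364,-0.678,-0.03],"delta_rot": [0,0,-1.27]}
    - {"gripper": -1,"linear": [0.364,-0.678,-0.03],"delta_rot": [0,0,-1.27]}
    - {"gripper": -1,"linear": [0.364,-0.678,-0.03],"delta_rot": [0,0,-1.27]}
    - {"gripper": -1,"linear": [0.364,-0.678,-0.03],"delta_rot": [0,0,-1.27]}
    - {"gripper": -1,"linear": [0.364,-0.678,-0.03],"delta_rot": [0,0,-1.27]}
    - {"gripper": -1,"linear": [0.364,-0.678,-0.03],"delta_rot": [0,0,-1.27]}
    - {"gripper": -1,"linear": [0.364,-0.678,-0.03],"delta_rot": [0,0,-1.27]}

```text
clock: 0.9
position: [0.358, 0.1957, 0.2156]
ee_rot: [0.0, 0.683, 0.73, 0.0]
contact_force: [1.1, 0.2, 0.3]
width: 0.0855
gripper_force: 0.0
```

>>> send_rows:
  increments:
    - {"gripper": -1,"linear": [0.175,-0.325,-0.035],"delta_rot": [0,0,-0.066]}
    - {"gripper": -1,"linear": [0.175,-0.325,-0.035],"delta_rot": [0,0,-0.066]}
    - {"gripper": -1,"linear": [0.175,-0.325,-0.035],"delta_rot": [0,0,-0.066]}
    - {"gripper": -1,"linear": [0.175,-0.325,-0.035],"delta_rot": [0,0,-0.066]}
    - {"gripper": -1,"linear": [0.175,-0.325,-0.035],"delta_rot": [0,0,-0.066]}
    - {"gripper": -1,"linear": [0.175,-0.325,-0.035],"delta_rot": [0,0,-0.066]}
    - {"gripper": -1,"linear": [0.175,-0.325,-0.035],"delta_rot": [0,0,-0.066]}
    - {"gripper": -1,"linear": [0.175,-0.325,-0.035],"delta_rot": [0,0,-0.066]}

```text
clock: 1.7
position: [0.5344, -0.1316, 0.1797]
ee_rot: [0.001, 0.706, 0.708, -0.0]
contact_force: [-0.6, 0.7, -0.2]
width: 0.0854
gripper_force: 0.0
```

```bash
python3 - <<'E'
from h import *
import pickle
d=grab('scene'); pickle.dump(d,open('scene1.pkl','wb'))
s=get_state();print(s['position'],s['ee_rot'])
im=d['pixels']
cv2.imwrite('pics/c2.png',cv2.resize(im[100:330,100:380],None,fx=2.6,fy=2.6,interpolation=2))
E
```

```text
[ 0.53536647 -0.13281072  0.1794369 ] [ 1.29525648e-03  7.05874063e-01  7.08335856e-01 -6.67615249e-04]
```

View pics/c2.png

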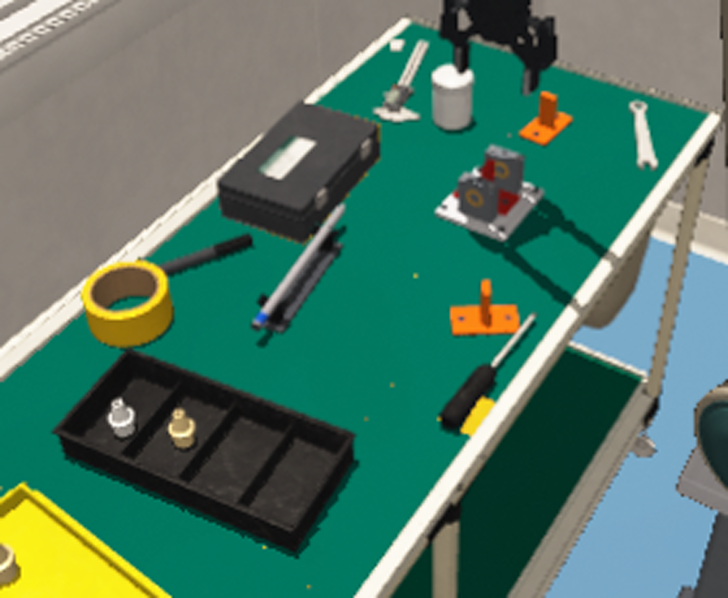

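The scene view is now clear: the tab stands between the blocks at crop (488,180), the left brass ring is at (478,200), the near compartment is empty at (300,470), and the rod's blue end is at (262,320). I cross-check the bore and rod in this view, then descend.

```bash
python3 - <<'E'
from h import *
import pickle
d=pickle.load(open('scene1.pkl','rb')); t=pickle.load(open('top0.pkl','rb')); im=d['pixels']
hsv=cv2.cvtColor(im,cv2.COLOR_BGR2HSV).astype(int);H,S,V=[hsv[...,i] for i in range(3)]
m=(H>8)&(H<28)&(S>70)&(V>60)
ys,xs=np.nonzero(m[165:192,270:300]);print('ring px',len(xs),xs.min()+270,xs.max()+270,ys.min()+165,ys.max()+165)
uv=[[(xs.min()+xs.max())/2+270,(ys.min()+ys.max())/2+165]]
print(onz(d,uv,.044))
# plate corners by eye at z=.01 in scene crop
c=np.array([[436,210],[503,238],[543,192]])/2.6+100
print(onz(d,c,.01))
# rod bright pixels both views
for n,dd,b in(('scene',d,(195,175,235,230)),('top',t,(180,130,275,165))):
    h=cv2.cvtColor(dd['pixels'],cv2.COLOR_BGR2HSV).astype(int);x0,y0,x1,y1=b;h=h[y0:y1,x0:x1]
    mm=(((h[...,1]<90)&(h[...,2]>105))|((h[...,0]>100)&(h[...,0]<130)&(h[...,1]>100)&(h[...,2]>70))).astype(np.uint8)
    k,l,st,_=cv2.connectedComponentsWithStats(mm,connectivity=8);i=1+np.argmax(st[1:,4])
    ys,xs=np.nonzero(l==i);P=onz(dd,np.c_[xs+x0,ys+y0],.0305)[:,:2]*1000
    c=P.mean(0);u=np.linalg.svd(P-c)[2][0];u*=np.sign(u[1]);s=(P-c)@u
    print(n,len(xs),c,'yaw',np.degrees(np.arctan2(-u[0],u[1])),'ends',c+u*s.min(),c+u*s.max(),np.ptp(s), 'mid',c+u*(s.min()+s.max())/2)
E
```

```text
ring px 48 279 295 165 179
[[ 0.52810644 -0.11007386  0.044     ]]
[[ 0.5810928  -0.07127797  0.01      ]
 [ 0.47847666 -0.06753382  0.01      ]
 [ 0.47744079 -0.17868525  0.01      ]]
scene 212 [660.35512086 125.87916414] yaw 9.458068632170969 ends [681.0056073    1.91949664] [642.14437981 235.1936547 ] 236.488959186025 mid [661.57499355 118.55657567]
top 349 [658.99002234 122.48648266] yaw 9.43352359316255 ends [678.92579157   2.49999361] [639.64578814 238.91272727] 239.65370706249303 mid [659.28578986 120.70636044]
```

>>> send_rows:
  increments:
    - {"gripper": -0.5,"linear": [-0.001,0.003,-0.04],"delta_rot": [0,0,0]}
    - {"gripper": -0.5,"linear": [-0.001,0.003,-0.07],"delta_rot": [0,0,0]}
    - {"gripper": -0.5,"linear": [-0.001,0.003,-0.09],"delta_rot": [0,0,0]}
    - {"gripper": -0.5,"linear": [-0.001,0.003,-0.11],"delta_rot": [0,0,0]}
    - {"gripper": -0.5,"linear": [-0.001,0.003,-0.11],"delta_rot": [0,0,0]}
    - {"gripper": -0.5,"linear": [-0.001,0.003,-0.11],"delta_rot": [0,0,0]}

```text
clock: 2.35
position: [0.5314, -0.1236, 0.0709]
ee_rot: [-0.001, 0.704, 0.71, -0.0]
contact_force: [0.5, 0.5, 0.4]
width: 0.0639
gripper_force: 0.0
```

>>> send_rows:
  increments:
    - {"gripper": -0.5,"linear": [0.001,-0.002,0],"delta_rot": [0,0,0]}
    - {"gripper": -0.5,"linear": [0.001,-0.002,0],"delta_rot": [0,0,0]}
    - {"gripper": -0.5,"linear": [0.001,-0.002,0],"delta_rot": [0,0,0]}

```text
clock: 2.65
position: [0.5334, -0.1266, 0.0718]
ee_rot: [0.001, 0.705, 0.71, 0.0]
contact_force: [-0.3, -0.6, -0.7]
width: 0.0638
gripper_force: 0.0
```

```bash
python3 - <<'E'
from h import *
import pickle
d=grab('scene');s=get_state();print(s['position'],s['ee_rot'],s['contact_force'])
p=proj(d,[s['position']]);print(p)
cv2.imwrite('pics/c3.png',cv2.resize(d['pixels'][110:210,250:350],None,fx=5,fy=5,interpolation=2))
E
```

```text
[ 0.53323246 -0.12658459  0.07153498] [6.92359304e-04 7.04652541e-01 7.09552111e-01 3.45980142e-04] [-0.01654332 -0.69356633 -0.55259179]
[[288.34268841 162.53634786]]
```

View pics/c3.png

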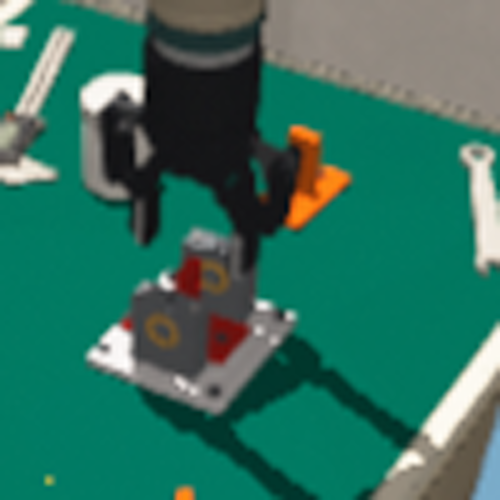

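The fingers straddle the red tab (crop (188,270)), with the TCP projecting at (192,263). I descend and grip.

>>> send_rows:
  increments:
    - {"gripper": -0.5,"linear": [0,-0.001,-0.015],"delta_rot": [0,0,0]}
    - {"gripper": -0.5,"linear": [0,-0.001,-0.031],"delta_rot": [0,0,0]}
    - {"gripper": -0.5,"linear": [0,-0.001,-0.031],"delta_rot": [0,0,0]}
    - {"gripper": 1,"linear": [0,-0.001,-0.031],"delta_rot": [0,0,0]}
    - {"gripper": 1,"linear": [0,-0.001,-0.031],"delta_rot": [0,0,0]}
    - {"gripper": 1,"linear": [0,-0.001,-0.031],"delta_rot": [0,0,0]}
    - {"gripper": 1,"linear": [0,-0.001,-0.031],"delta_rot": [0,0,0]}
    - {"gripper": 1,"linear": [0,-0.001,-0.031],"delta_rot": [0,0,0]}
  newtons: 50

```text
clock: 3.5
position: [0.5337, -0.1277, 0.0406]
ee_rot: [0.001, 0.705, 0.71, 0.001]
contact_force: [-0.0, 0.0, 4.1]
width: 0.009
gripper_force: 49.4
```

>>> send_rows:
  increments:
    - {"gripper": 1,"linear": [0,0,0.01],"delta_rot": [0,0,0]}
    - {"gripper": 1,"linear": [0,0,0.03],"delta_rot": [0,0,0]}
    - {"gripper": 1,"linear": [0,0,0.06],"delta_rot": [0,0,0]}
    - {"gripper": 1,"linear": [0,0,0.1],"delta_rot": [0,0,0]}
    - {"gripper": 1,"linear": [0,0,0.13],"delta_rot": [0,0,0]}
    - {"gripper": 1,"linear": [0,0,0.15],"delta_rot": [0,0,0]}
    - {"gripper": 1,"linear": [0,0,0.15],"delta_rot": [0,0,0]}

```text
clock: 4.2
position: [0.5344, -0.128, 0.1933]
ee_rot: [0.003, 0.705, 0.71, 0.001]
contact_force: [0.4, 0.1, -1.2]
width: 0.0092
gripper_force: 48.9
```

>>> send_rows:
  increments:
    - {"gripper": 1,"linear": [-0.005,0.046,0],"delta_rot": [0,0,0.14]}
    - {"gripper": 1,"linear": [-0.01,0.09,0],"delta_rot": [0,0,0.28]}
    - {"gripper": 1,"linear": [-0.015,0.135,0],"delta_rot": [0,0,0.42]}
    - {"gripper": 1,"linear": [-0.02,0.18,0],"delta_rot": [0,0,0.56]}
    - {"gripper": 1,"linear": [-0.025,0.225,0],"delta_rot": [0,0,0.7]}
    - {"gripper": 1,"linear": [-0.03,0.27,0],"delta_rot": [0,0,0.84]}
    - {"gripper": 1,"linear": [-0.035,0.315,0],"delta_rot": [0,0,0.98]}
    - {"gripper": 1,"linear": [-0.04,0.36,0],"delta_rot": [0,0,1.12]}

```text
clock: 5.0
position: [0.4912, 0.234, 0.1882]
ee_rot: [-0.001, 0.217, 0.976, -0.001]
contact_force: [0.4, 0.3, -0.4]
width: 0.0093
gripper_force: 48.8
```

>>> send_rows:
  increments:
    - {"gripper": 1,"linear": [-0.005,0.045,0],"delta_rot": [0,0,0.14]}
    - {"gripper": 1,"linear": [-0.01,0.09,0],"delta_rot": [0,0,0.28]}
    - {"gripper": 1,"linear": [-0.013,0.125,0],"delta_rot": [0,0,0.42]}
    - {"gripper": 1,"linear": [-0.016,0.15,0],"delta_rot": [0,0,0.552]}
    - {"gripper": 1,"linear": [-0.016,0.1545,0],"delta_rot": [0,0,0.552]}
    - {"gripper": 1,"linear": [-0.016,0.1545,0],"delta_rot": [0,0,0.552]}
    - {"gripper": 1,"linear": [-0.016,0.1545,0],"delta_rot": [0,0,0.552]}

```text
clock: 5.7
position: [0.4764, 0.3857, 0.1888]
ee_rot: [-0.001, -0.053, 0.999, -0.001]
contact_force: [-0.8, -0.4, -0.8]
width: 0.0089
gripper_force: 48.9
```

```bash
python3 - <<'E'
from h import *
import pickle
s=get_state();print(s['position'],s['ee_rot'],s['qpos'])
a=grab('scene');b=grab('top');pickle.dump((a,b),open('p2.pkl','wb'))
# fixture plate, red-free now
hsv=cv2.cvtColor(b['pixels'],cv2.COLOR_BGR2HSV).astype(int);H,S,V=[hsv[...,i] for i in range(3)]
cv2.imwrite('pics/c4.png',np.hstack([cv2.resize(a['pixels'][170:320,110:250],(420,450),interpolation=2),cv2.resize(b['pixels'][100:230,85:195],(380,450),interpolation=2)]))
# slot check points
u=np.array([.994,.108]);v=np.array([-.108,.994]);c=np.array([.478,.3865])
for n,d in(('scene',a),('top',b)):
    print(n,proj(d,[[*(c+u*i*.0335+v*j*.059),.042] for i,j in((-1,-1),(-1,1),(1,1),(1,-1))]).round(1).tolist())
E
```

```text
[0.47642903 0.38568619 0.18880721] [-8.44334605e-04 -5.32519218e-02  9.98580323e-01 -9.26666859e-04] [ 5.67535271e-01  3.59108434e-01  1.48809447e+00 -8.13326748e-04
  1.29677173e+00 -1.10959436e+00]
scene [[233.8, 267.6], [211.5, 301.3], [188.9, 291.8], [212.2, 259.4]]
top [[155.4, 213.4], [114.2, 217.1], [113.1, 194.1], [153.9, 190.4]]
```

View pics/c4.png

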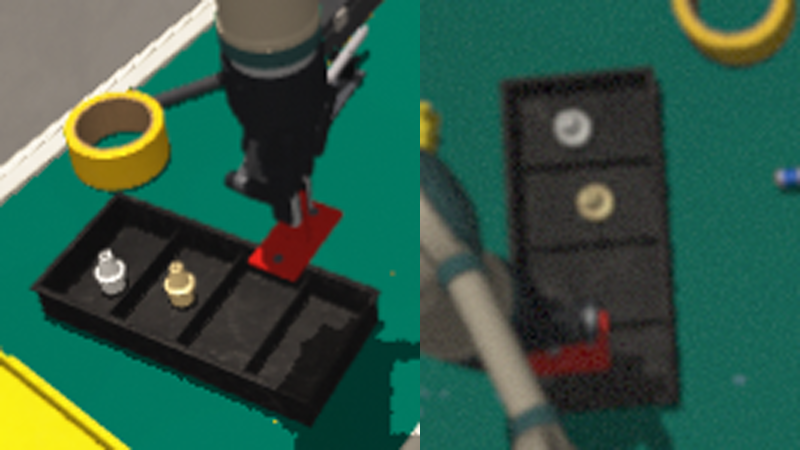

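The bracket hangs level over the near compartment (top crop (575,360)), aligned with the tray and clear of the walls. I lower it.

>>> send_rows:
  increments:
    - {"gripper": 1,"linear": [0,0.001,-0.03],"delta_rot": [0,0,0]}
    - {"gripper": 1,"linear": [0,0.001,-0.06],"delta_rot": [0,0,0]}
    - {"gripper": 1,"linear": [0,0.001,-0.09],"delta_rot": [0,0,0]}
    - {"gripper": 1,"linear": [0,0.001,-0.12],"delta_rot": [0,0,0]}
    - {"gripper": 1,"linear": [0,0.001,-0.135],"delta_rot": [0,0,0]}
    - {"gripper": 1,"linear": [0,0.001,-0.145],"delta_rot": [0,0,0]}
    - {"gripper": 1,"linear": [0,0.001,-0.15],"delta_rot": [0,0,0]}
    - {"gripper": 1,"linear": [0,0.001,-0.15],"delta_rot": [0,0,0]}

```text
clock: 6.6
position: [0.4771, 0.3877, 0.0398]
ee_rot: [-0.0, -0.054, 0.999, 0.0]
contact_force: [-0.9, -0.3, -1.4]
width: 0.0091
gripper_force: 48.9
```

>>> send_rows:
  increments:
    - {"gripper": 1,"linear": [0,0,-0.002],"delta_rot": [0,0,0]}
    - {"gripper": 1,"linear": [0,0,-0.003],"delta_rot": [0,0,0]}
    - {"gripper": 1,"linear": [0,0,-0.004],"delta_rot": [0,0,0]}
    - {"gripper": 1,"linear": [0,0,-0.005],"delta_rot": [0,0,0]}
    - {"gripper": 1,"linear": [0,0,-0.005],"delta_rot": [0,0,0]}
    - {"gripper": 1,"linear": [0,0,-0.005],"delta_rot": [0,0,0]}

```text
clock: 7.2
position: [0.4768, 0.3881, 0.0348]
ee_rot: [0.0, -0.054, 0.999, 0.0]
contact_force: [0.2, -0.0, -1.6]
width: 0.0093
gripper_force: 48.9
```

Force is still only the bracket's weight (−1.6 N), so it has not touched down yet. I creep further.

>>> send_rows:
  increments:
    - {"gripper": 1,"linear": [0,0,-0.0005],"delta_rot": [0,0,0]}
    - {"gripper": 1,"linear": [0,0,-0.001],"delta_rot": [0,0,0]}
    - {"gripper": 1,"linear": [0,0,-0.001],"delta_rot": [0,0,0]}

```text
clock: 7.5
position: [0.4769, 0.3882, 0.0346]
ee_rot: [0.0, -0.054, 0.999, 0.0]
contact_force: [-2.0, -0.6, 4.7]
width: 0.009
gripper_force: 49.8
```

>>> send_rows:
  increments:
    - {"gripper": 0.3,"linear": [0,0,0],"delta_rot": [0,0,0]}
    - {"gripper": 0.3,"linear": [0,0,0],"delta_rot": [0,0,0]}
    - {"gripper": 0.3,"linear": [0,0,0],"delta_rot": [0,0,0]}
    - {"gripper": 0.3,"linear": [0,0,0.03],"delta_rot": [0,0,0]}
    - {"gripper": 0.3,"linear": [0,0,0.07],"delta_rot": [0,0,0]}
    - {"gripper": 0.3,"linear": [0,0,0.11],"delta_rot": [0,0,0]}
    - {"gripper": 0.3,"linear": [0,0,0.14],"delta_rot": [0,0,0]}
    - {"gripper": 0.3,"linear": [0,0,0.14],"delta_rot": [0,0,0]}

```text
clock: 8.3
position: [0.4794, 0.3898, 0.1789]
ee_rot: [0.004, -0.054, 0.999, 0.003]
contact_force: [0.5, 0.5, -0.7]
width: 0.0299
gripper_force: 0.0
```

>>> send_rows:
  increments:
    - {"gripper": -0.2,"linear": [0.022,-0.03,0],"delta_rot": [0,0,-0.14]}
    - {"gripper": -0.2,"linear": [0.044,-0.06,0],"delta_rot": [0,0,-0.28]}
    - {"gripper": -0.2,"linear": [0.066,-0.09,0],"delta_rot": [0,0,-0.42]}
    - {"gripper": -0.2,"linear": [0.088,-0.12,0],"delta_rot": [0,0,-0.56]}
    - {"gripper": -0.2,"linear": [0.11,-0.15,0],"delta_rot": [0,0,-0.7]}
    - {"gripper": -0.2,"linear": [0.132,-0.18,0],"delta_rot": [0,0,-0.84]}
    - {"gripper": -0.2,"linear": [0.154,-0.21,0],"delta_rot": [0,0,-0.98]}
    - {"gripper": -0.2,"linear": [0.176,-0.24,0],"delta_rot": [0,0,-1.12]}

```text
clock: 9.1
position: [0.653, 0.1467, 0.1723]
ee_rot: [-0.001, 0.487, 0.873, -0.001]
contact_force: [0.4, 0.4, 0.0]
width: 0.0515
gripper_force: 0.0
```

>>> send_rows:
  increments:
    - {"gripper": -0.2,"linear": [0.003,-0.0035,-0.03],"delta_rot": [0,0,-0.14]}
    - {"gripper": -0.2,"linear": [0.003,-0.0035,-0.06],"delta_rot": [0,0,-0.28]}
    - {"gripper": -0.2,"linear": [0.003,-0.0035,-0.09],"delta_rot": [0,0,-0.394]}
    - {"gripper": -0.2,"linear": [0.003,-0.0035,-0.11],"delta_rot": [0,0,-0.394]}
    - {"gripper": -0.2,"linear": [0.003,-0.0035,-0.11],"delta_rot": [0,0,-0.394]}
    - {"gripper": -0.2,"linear": [0.003,-0.0035,-0.11],"delta_rot": [0,0,-0.394]}

```text
clock: 9.7
position: [0.6555, 0.1445, 0.063]
ee_rot: [-0.0, 0.646, 0.763, -0.001]
contact_force: [0.7, 0.5, -0.3]
width: 0.0514
gripper_force: 0.0
```

```bash
python3 - <<'E'
from h import *
import pickle
s=get_state();print(s['position'],s['ee_rot'],s['contact_force'])
a=grab('scene');b=grab('top');pickle.dump((a,b),open('p3.pkl','wb'))
A=a['pixels'];B=b['pixels']
top=np.hstack([cv2.resize(A[150:250,180:280],(400,400),interpolation=2),cv2.resize(B[110:210,180:280],(400,400),interpolation=2)])
bot=np.hstack([cv2.resize(A[225:325,110:310],(400,200),interpolation=2),cv2.resize(B[170:230,80:200],(400,200),interpolation=2)])
cv2.imwrite('pics/c5.png',np.vstack([top,bot]))
# plate fit w/o bracket
hsv=cv2.cvtColor(B,cv2.COLOR_BGR2HSV).astype(int);H,S,V=[hsv[...,i] for i in range(3)]
m=(~((H>60)&(H<95)&(S>120))).astype(np.uint8)[165:215,285:340]
c=max(cv2.findContours(m,cv2.RETR_EXTERNAL,cv2.CHAIN_APPROX_NONE)[0],key=cv2.contourArea).reshape(-1,2)+[285,165]
P=onz(b,c,.01)[:,:2]*1000
cen=(P.max(0)+P.min(0))/2
for ax in(0,1):
  for sg in(1,-1):
    o=1-ax;q=P[(abs(P[:,o]-cen[o])<45)&(sg*(P[:,ax]-cen[ax])>45)]
    k=np.polyfit(q[:,o],q[:,ax],1);print('xy'[ax],sg,np.polyval(k,cen[o]).round(2),np.degrees(k[0]).round(2),len(q))
E
```

```text
[0.655492   0.14454327 0.06300802] [-4.95251753e-04  6.46363424e-01  7.63029366e-01 -5.15334463e-04] [ 0.65268738  0.48330922 -0.33398728]
x 1 585.27 -0.93 30
x -1 475.08 0.87 30
y 1 -68.47 0.14 30
y -1 -189.5 -0.44 30
```

View pics/c5.png

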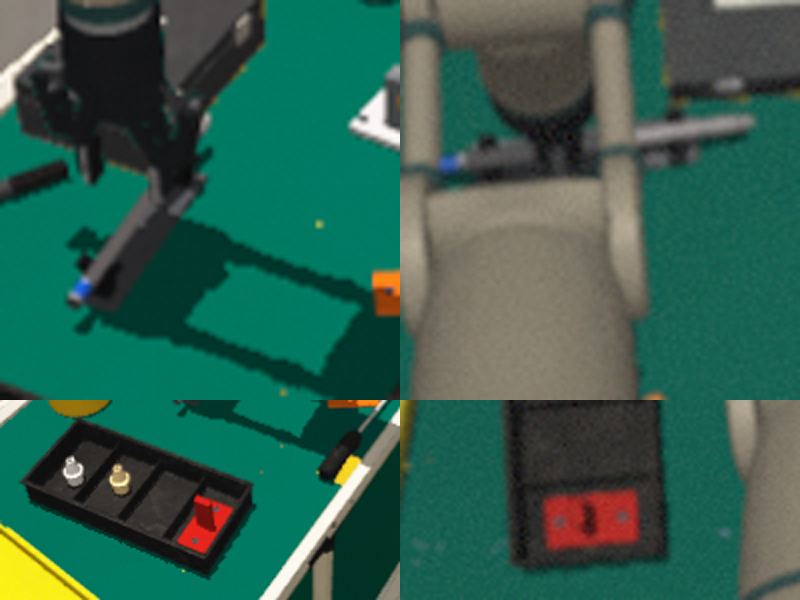

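The bracket stands foot down, lengthwise in the near compartment (bottom crops (205,525) and (590,520)), and the fingers straddle the rod. I descend and grip.

>>> send_rows:
  increments:
    - {"gripper": -0.2,"linear": [0,0,-0.03],"delta_rot": [0,0,0]}
    - {"gripper": -0.2,"linear": [0,0,-0.048],"delta_rot": [0,0,0]}
    - {"gripper": -0.2,"linear": [0,0,-0.051],"delta_rot": [0,0,0]}
    - {"gripper": 1,"linear": [0,0,-0.051],"delta_rot": [0,0,0]}
    - {"gripper": 1,"linear": [0,0,-0.051],"delta_rot": [0,0,0]}
    - {"gripper": 1,"linear": [0,0,-0.051],"delta_rot": [0,0,0]}
    - {"gripper": 1,"linear": [0,0,-0.051],"delta_rot": [0,0,0]}
    - {"gripper": 1,"linear": [0,0,-0.051],"delta_rot": [0,0,0]}
  newtons: 30

```text
clock: 10.6
position: [0.6549, 0.1445, 0.0144]
ee_rot: [-0.0, 0.646, 0.763, -0.0]
contact_force: [-4.7, -0.8, 5.5]
width: 0.0105
gripper_force: 29.3
```

>>> send_rows:
  increments:
    - {"gripper": 1,"linear": [-0.001,0,0],"delta_rot": [0,0,0]}
    - {"gripper": 1,"linear": [-0.001,0,0],"delta_rot": [0,0,0]}
    - {"gripper": 1,"linear": [-0.001,0,0],"delta_rot": [0,0,0]}
  newtons: 80

```text
clock: 10.9
position: [0.655, 0.1444, 0.0146]
ee_rot: [0.001, 0.646, 0.763, 0.0]
contact_force: [-3.5, -0.6, 6.2]
width: 0.0095
gripper_force: 78.3
```

>>> send_rows:
  increments:
    - {"gripper": 1,"linear": [0,0,0.02],"delta_rot": [0,0,0]}
    - {"gripper": 1,"linear": [0,0,0.05],"delta_rot": [0,0,0]}
    - {"gripper": 1,"linear": [0,0,0.08],"delta_rot": [0,0,0]}
    - {"gripper": 1,"linear": [-0.04,-0.01,0.08],"delta_rot": [0,0,-0.08]}
    - {"gripper": 1,"linear": [-0.08,-0.03,0.08],"delta_rot": [0,0,-0.165]}
    - {"gripper": 1,"linear": [-0.123,-0.055,0.08],"delta_rot": [0,0,-0.165]}
    - {"gripper": 1,"linear": [-0.123,-0.055,0.08],"delta_rot": [0,0,-0.165]}
    - {"gripper": 1,"linear": [-0.123,-0.055,0.08],"delta_rot": [0,0,-0.165]}

```text
clock: 11.7
position: [0.5317, 0.0893, 0.0936]
ee_rot: [0.001, 0.707, 0.707, 0.001]
contact_force: [0.9, 0.1, -0.4]
width: 0.0094
gripper_force: 78.3
```

```bash
cat > look.py <<'E'
from h import *
import sys,pickle
s=get_state();print(s['position'].round(4),s['ee_rot'].round(4),s['contact_force'].round(1),s['moment'].round(2))
zr=s['position'][2]+.016
print('rod z',zr)
b=grab('top');a=grab('scene');pickle.dump((a,b),open(sys.argv[1]+'.pkl','wb'))
cv2.imwrite('pics/'+sys.argv[1]+'.png',np.hstack([cv2.resize(a['pixels'][110:230,220:340],(400,400),interpolation=2),cv2.resize(b['pixels'][140:240,230:330],(400,400),interpolation=2)]))
E
python3 look.py c6
```

```text
[0.5317 0.0893 0.0936] [0.0008 0.7074 0.7068 0.001 ] [ 0.9  0.1 -0.4] [ 0.01 -0.03  0.01]
rod z 0.10959214726191245
```

View pics/c6.png

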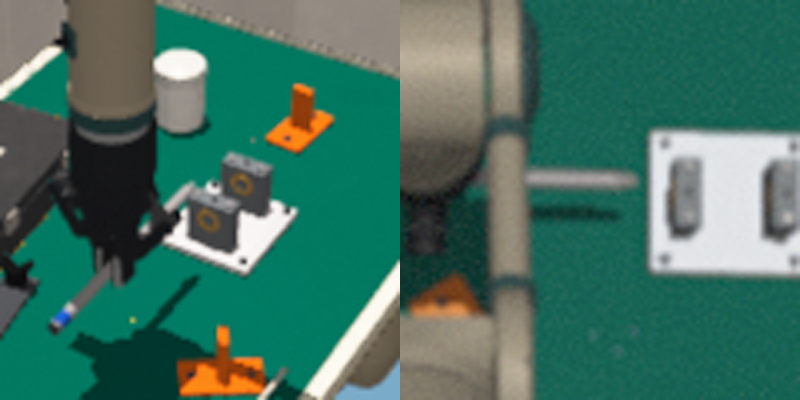

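The rod is held level, its tip at top crop (637,181), heading for the fixture, whose blocks are at (685,197) and (782,200). I measure the rod line against the block-top line in the same camera.

```bash
cat > m.py <<'E'
from h import *
import pickle,sys
a,b=pickle.load(open(sys.argv[1]+'.pkl','rb')); zr=float(sys.argv[2])
x0,y0,x1,y1=map(int,sys.argv[3].split(','))
B=b['pixels'];hsv=cv2.cvtColor(B,cv2.COLOR_BGR2HSV).astype(int);S,V=hsv[...,1],hsv[...,2]
m=((S<100)).astype(np.uint8);mm=np.zeros_like(m);mm[y0:y1,x0:x1]=m[y0:y1,x0:x1]
ys,xs=np.nonzero(mm);P=onz(b,np.c_[xs,ys],zr)[:,:2]*1000
w=P[:,1]>P[:,1].min()+14
k=np.polyfit(P[w,1],P[w,0],1);print('rod x at y',[(y,np.polyval(k,y).round(1)) for y in(P[:,1].min().round(1),-84,-174)],'yaw',-np.degrees(k[0]).round(2),'tip',P[:,1].min().round(1),len(xs))
# blocks: grey darker than plate
g=cv2.cvtColor(B,cv2.COLOR_BGR2GRAY)
w=((g<150)&(hsv[...,1]<100)).astype(np.uint8)
w[:176]=0;w[202:]=0;w[:,:294]=0;w[:,331:]=0
n,l,st,ce=cv2.connectedComponentsWithStats(w)
for i in range(1,n):
    if st[i,4]>30: 
        q=np.argwhere(l==i)[:,::-1];Q=onz(b,q,.064)[:,:2]*1000
        print('block',st[i],Q.min(0).round(1),Q.max(0).round(1),((Q.min(0)+Q.max(0))/2).round(1))
E
python3 m.py c6 .1096 264,180,292,190
```

```text
rod x at y [(np.float64(-54.6), np.float64(530.1)), (-84, np.float64(529.6)), (-174, np.float64(528.3))] yaw -0.85 tip -54.6 141
block [297 180   8  20 139] [ 496.8 -100.8] [551.6 -80.8] [524.2 -90.8]
block [321 180   9  21 145] [ 495.2 -171.8] [ 552.7 -149. ] [ 524.  -160.4]
```

>>> send_rows:
  increments:
    - {"gripper": 1,"linear": [-0.002,0,-0.03],"delta_rot": [0,0,0]}
    - {"gripper": 1,"linear": [-0.002,0,-0.055],"delta_rot": [0,0,0]}
    - {"gripper": 1,"linear": [-0.002,-0.005,-0.0655],"delta_rot": [0,0,0]}
    - {"gripper": 1,"linear": [-0.002,-0.01,-0.0655],"delta_rot": [0,0,0]}
    - {"gripper": 1,"linear": [-0.002,-0.015,-0.0655],"delta_rot": [0,0,0]}
    - {"gripper": 1,"linear": [-0.002,-0.015,-0.0655],"delta_rot": [0,0,0]}
    - {"gripper": 1,"linear": [-0.002,-0.015,-0.0655],"delta_rot": [0,0,0]}

```text
clock: 12.5
position: [0.5309, 0.0743, 0.0283]
ee_rot: [0.001, 0.707, 0.707, 0.001]
contact_force: [-0.3, 0.4, -0.7]
width: 0.009
gripper_force: 78.3
```

```bash
sed -i 's/a\[.pixels.\]\[110:230,220:340\],(400,400)/a["pixels"][140:200,250:310],(400,400)/; s/b\[.pixels.\]\[140:240,230:330\]/b["pixels"][160:220,270:330]/' look.py; python3 look.py c7; python3 m.py c7 .044 264,180,296,195
```

```text
[0.5309 0.0743 0.0283] [0.0008 0.7073 0.7069 0.0009] [-0.3  0.4 -0.7] [-0.01  0.01 -0.04]
rod z 0.04431784849849604
rod x at y [(np.float64(-77.0), np.float64(527.3)), (-84, np.float64(527.0)), (-174, np.float64(522.6))] yaw -2.79 tip -77.0 266
block [297 180   8  20 144] [ 496.8 -100.8] [551.7 -80.8] [524.3 -90.8]
block [321 180   9  21 146] [ 495.2 -171.8] [ 552.7 -149. ] [ 524.  -160.4]
```

View pics/c7.png

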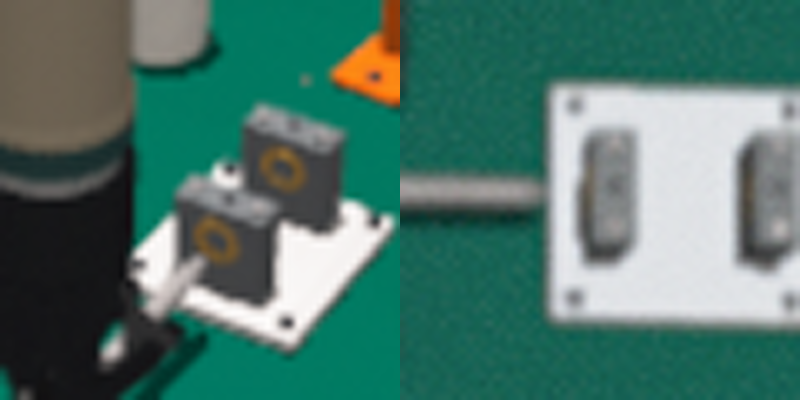

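The rod lines up with the bore in both views. In the top crop, the rod is at row 192 and the brass flange at row 190. In the scene crop, the line through the two ring centres (217,242) and (283,170) runs along the rod at (155,310). I start inserting gently.

>>> send_rows:
  increments:
    - {"gripper": 1,"linear": [0,-0.004,0],"delta_rot": [0,0,0]}
    - {"gripper": 1,"linear": [0,-0.008,0],"delta_rot": [0,0,0]}
    - {"gripper": 1,"linear": [0,-0.012,0],"delta_rot": [0,0,0]}
    - {"gripper": 1,"linear": [0,-0.016,0],"delta_rot": [0,0,0]}
    - {"gripper": 1,"linear": [0,-0.02,0],"delta_rot": [0,0,0]}
    - {"gripper": 1,"linear": [0,-0.02,0],"delta_rot": [0,0,0]}

```text
clock: 13.2
position: [0.5298, 0.054, 0.0272]
ee_rot: [0.0, 0.707, 0.707, -0.0]
contact_force: [0.7, -0.5, -1.1]
width: 0.0092
gripper_force: 78.3
```

>>> send_rows:
  increments:
    - {"gripper": 1,"linear": [0,-0.003,0],"delta_rot": [0,0,0]}
    - {"gripper": 1,"linear": [0,-0.006,0],"delta_rot": [0,0,0]}
    - {"gripper": 1,"linear": [0,-0.009,0],"delta_rot": [0,0,0]}
    - {"gripper": 1,"linear": [0,-0.012,0],"delta_rot": [0,0,0]}
    - {"gripper": 1,"linear": [0,-0.012,0],"delta_rot": [0,0,0]}

```text
clock: 13.7
position: [0.5301, 0.0421, 0.0274]
ee_rot: [0.0, 0.707, 0.707, 0.0]
contact_force: [0.8, -0.8, -0.5]
width: 0.0091
gripper_force: 78.2
```

>>> send_rows:
  increments:
    - {"gripper": 1,"linear": [0,-0.003,0],"delta_rot": [0,0,0]}
    - {"gripper": 1,"linear": [0,-0.006,0],"delta_rot": [0,0,0]}
    - {"gripper": 1,"linear": [0,-0.009,0],"delta_rot": [0,0,0]}
    - {"gripper": 1,"linear": [0,-0.012,0],"delta_rot": [0,0,0]}
    - {"gripper": 1,"linear": [0,-0.015,0],"delta_rot": [0,0,0]}
    - {"gripper": 1,"linear": [0,-0.015,0],"delta_rot": [0,0,0]}

```text
clock: 14.3
position: [0.5299, 0.027, 0.0273]
ee_rot: [0.0, 0.707, 0.707, -0.0]
contact_force: [1.2, -0.5, -0.8]
width: 0.0096
gripper_force: 78.2
```

```bash
python3 look.py c8
```

```text
[0.5299 0.027  0.0273] [ 2.000e-04  7.072e-01  7.070e-01 -1.000e-04] [ 1.2 -0.5 -0.8] [-0.07 -0.09  0.12]
rod z 0.04325718519157436
```

View pics/c8.png

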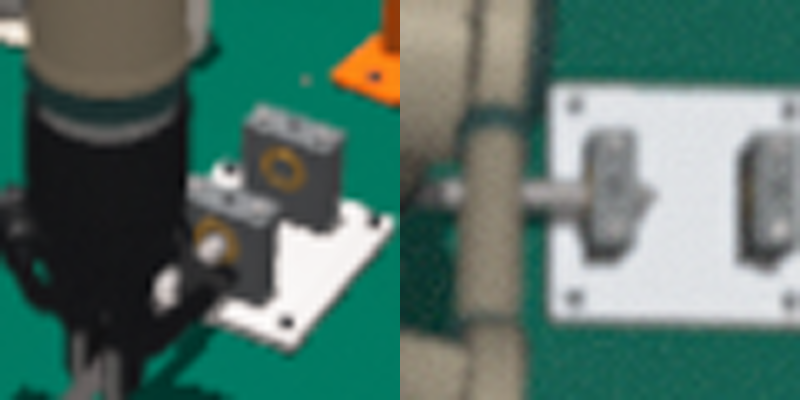

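The tip has emerged from the left block at top crop (655,196), about 1 mm to the −x side of the right flange line at row ~191. The +1.2 N on x agrees, so I shift +1 mm in x and go on.

>>> send_rows:
  increments:
    - {"gripper": 1,"linear": [0.001,0,0],"delta_rot": [0,0,0]}
    - {"gripper": 1,"linear": [0.001,-0.004,0],"delta_rot": [0,0,0]}
    - {"gripper": 1,"linear": [0.001,-0.008,0],"delta_rot": [0,0,0]}
    - {"gripper": 1,"linear": [0.001,-0.012,0],"delta_rot": [0,0,0]}
    - {"gripper": 1,"linear": [0.001,-0.016,0],"delta_rot": [0,0,0]}
    - {"gripper": 1,"linear": [0.001,-0.02,0],"delta_rot": [0,0,0]}
    - {"gripper": 1,"linear": [0.001,-0.02,0],"delta_rot": [0,0,0]}

```text
clock: 15.1
position: [0.5308, 0.007, 0.0272]
ee_rot: [0.0, 0.707, 0.707, -0.0]
contact_force: [-0.4, 0.4, -1.1]
width: 0.0094
gripper_force: 78.2
```

```bash
python3 -c "
from rig import get_state as g;s=g();print(s['position'],s['contact_force'].round(1),s['moment'].round(2))"
```

```text
[0.53075204 0.00696633 0.02721271] [-0.4  0.4 -1.1] [ 0.02 -0.06 -0.02]
```

>>> send_rows:
  increments:
    - {"gripper": 1,"linear": [0,-0.004,0],"delta_rot": [0,0,0]}
    - {"gripper": 1,"linear": [0,-0.008,0],"delta_rot": [0,0,0]}
    - {"gripper": 1,"linear": [0,-0.012,0],"delta_rot": [0,0,0]}
    - {"gripper": 1,"linear": [0,-0.015,0],"delta_rot": [0,0,0]}
    - {"gripper": 1,"linear": [0,-0.018,0],"delta_rot": [0,0,0]}
    - {"gripper": 1,"linear": [0,-0.021,0],"delta_rot": [0,0,0]}
    - {"gripper": 1,"linear": [0,-0.021,0],"delta_rot": [0,0,0]}

```text
clock: 15.8
position: [0.5308, -0.0138, 0.0273]
ee_rot: [0.0, 0.707, 0.707, 0.0]
contact_force: [-1.2, -0.3, -0.1]
width: 0.0092
gripper_force: 78.2
```

```bash
python3 -c "
from rig import get_state as g;s=g();print(s['position'],s['contact_force'].round(1),s['moment'].round(2))"
```

```text
[ 0.53084643 -0.01383307  0.02725243] [-1.2 -0.3 -0.1] [ 0.05  0.01 -0.  ]
```

>>> send_rows:
  increments:
    - {"gripper": 1,"linear": [0,-0.003,0],"delta_rot": [0,0,0]}
    - {"gripper": 1,"linear": [0,-0.006,0],"delta_rot": [0,0,0]}
    - {"gripper": 1,"linear": [0,-0.009,0],"delta_rot": [0,0,0]}
    - {"gripper": 1,"linear": [0,-0.012,0],"delta_rot": [0,0,0]}
    - {"gripper": 1,"linear": [0,-0.015,0],"delta_rot": [0,0,0]}
    - {"gripper": 1,"linear": [0,-0.015,0],"delta_rot": [0,0,0]}

```text
clock: 16.4
position: [0.5308, -0.0288, 0.0273]
ee_rot: [0.0, 0.707, 0.707, 0.0]
contact_force: [0.7, 0.1, -1.0]
width: 0.009
gripper_force: 78.2
```

```bash
python3 -c "
from rig import get_state as g;s=g();print(s['position'],s['contact_force'].round(1),s['moment'].round(2))"
```

```text
[ 0.5308384  -0.02883776  0.02725926] [ 0.7  0.1 -1. ] [ 0.05  0.05 -0.05]
```

>>> send_rows:
  increments:
    - {"gripper": 1,"linear": [0,-0.003,0],"delta_rot": [0,0,0]}
    - {"gripper": 1,"linear": [0,-0.006,0],"delta_rot": [0,0,0]}
    - {"gripper": 1,"linear": [0,-0.009,0],"delta_rot": [0,0,0]}
    - {"gripper": 1,"linear": [0,-0.012,0],"delta_rot": [0,0,0]}
    - {"gripper": 1,"linear": [0,-0.014,0],"delta_rot": [0,0,0]}
    - {"gripper": 1,"linear": [0,-0.014,0],"delta_rot": [0,0,0]}

```text
clock: 17.0
position: [0.5309, -0.0428, 0.0273]
ee_rot: [0.0, 0.707, 0.707, 0.0]
contact_force: [-0.0, -0.8, -0.4]
width: 0.0093
gripper_force: 78.2
```

```bash
sed -i 's/160:220,270:330/160:220,285:345/' look.py; python3 look.py c9; python3 - <<'E'
from h import *
import pickle
a,b=pickle.load(open('c9.pkl','rb'))
s=get_state();ty=s['position'][1]-.145
print('pred tip px',proj(b,[[.53,ty,.044],[.53,-.1744,.044]]),'row grey')
g=cv2.cvtColor(b['pixels'],cv2.COLOR_BGR2GRAY)
print(g[186:193,318:345])
E
```

```text
[ 0.5309 -0.0428  0.0273] [1.000e-04 7.073e-01 7.070e-01 0.000e+00] [-0.  -0.8 -0.4] [ 0.01  0.04 -0.01]
rod z 0.04325711539414867
pred tip px [[333.2750223  189.04403634]
 [328.74443162 188.96978646]] row grey
[[112  89  73  73  82 104 123 126 126 129 128 154 171 143  96  77  69  73
   71  73  71  69  74  73  74  71  71]
 [114 109 113 110 100 110 126 119 110 117 122 149 156 139 102  83  72  74
   73  73  78  71  76  74  71  73  71]
 [122 137 146 141 116 112 122 124 106 113 127 136 145 137 117  94  77  77
   76  74  74  80  72  70  79  76  75]
 [129 143 153 139 122 113 122 128 120 120 130 136 140 137 120  98  82  75
   77  73  72  70  77  76  74  73  73]
 [120 125 128 121 103 112 126 133 132 130 127 131 134 122 109  87  71  75
   72  73  76  71  74  74  74  76  73]
 [111 106 102  89  88 107 124 132 129 133 135 129 123 117  95  81  74  77
   75  76  74  72  72  76  73  71  73]
 [109  99  84  70  77 102 123 130 141 142 134 129 133 119  93  75  75  74
   80  77  79  72  80  77  72  72  68]]
```

View pics/c9.png

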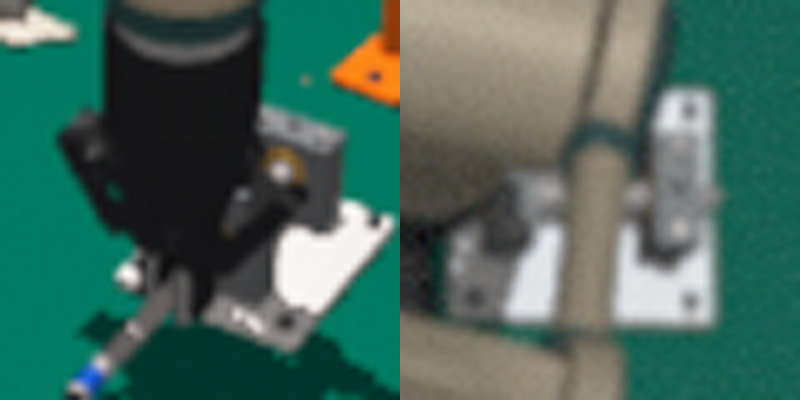

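The rod runs through both bushings. Its tip is at top crop (718,196), about 13–13.5 mm out of the right face, so I advance another 1.5–2 mm and settle.

>>> send_rows:
  increments:
    - {"gripper": 1,"linear": [0,-0.001,0],"delta_rot": [0,0,0]}
    - {"gripper": 1,"linear": [0,-0.0017,0],"delta_rot": [0,0,0]}
    - {"gripper": 1,"linear": [0,-0.0017,0],"delta_rot": [0,0,0]}
    - {"gripper": 1,"linear": [0,-0.0017,0],"delta_rot": [0,0,0]}

```text
clock: 17.5
position: [0.5308, -0.0441, 0.0272]
ee_rot: [0.0, 0.707, 0.707, 0.0]
contact_force: [-0.1, -0.6, -0.8]
width: 0.0091
gripper_force: 78.2
```

```bash
python3 - <<'E'
from h import *
s=get_state();print(s['position'],s['contact_force'].round(1))
# independent check: back end of rod in scene view (axis z=.044), bracket still in slot
a=grab('scene');h=cv2.cvtColor(a['pixels'],cv2.COLOR_BGR2HSV).astype(int)
H,S,V=[h[...,i] for i in range(3)]
m=(H>100)&(H<130)&(S>100)&(V>70);m[:180]=0;m[230:]=0;m[:,:240]=0;m[:,:]&=np.arange(512)<290
ys,xs=np.nonzero(m);P=onz(a,np.c_[xs,ys],.046);print(len(xs),'blue y',P[:,1].min(),P[:,1].max(),P[:,1].mean(),P[:,0].mean())
import pickle
d=pickle.load(open('scene1.pkl','rb'));h=cv2.cvtColor(d['pixels'],cv2.COLOR_BGR2HSV).astype(int)
H,S,V=[h[...,i] for i in range(3)];m=(H>100)&(H<130)&(S>100)&(V>70);k=np.zeros_like(m);k[205:240,190:215]=m[205:240,190:215]
ys,xs=np.nonzero(k);P=onz(d,np.c_[xs,ys],.0325);print('rest blue',len(xs),P.mean(0))
E
```

```text
[ 0.53079134 -0.04410474  0.02724224] [-0.1 -0.6 -0.8]
14 blue y 0.03341613093780593 0.047322604581922056 0.040276655210903886 0.5311867726664525
rest blue 18 [0.64150551 0.22609342 0.0325    ]
```

```bash
python3 -c "
from rig import sign_off;print(sign_off())"
```

```text
the job is handed in; nothing more can be done
None
```

I handed the job in at about 17.5 s: the red bracket sits foot down, lengthwise in the tray's near compartment, and the rod is through both bushings with its tip an estimated 13.5–15 mm out, still in the gripper; no result came back.

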